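# Square up the sectional tube block and fit its lifting rod

### The arm

A 6-joint arm with a two-finger parallel gripper is mounted at the origin on a cart in front of the work surface, level with it; the furniture and walls round the work are solid. World frame = base frame: x ahead of the robot, y to its left, z up, the work surface at z = 0. Lengths are in mm, angles in rad, forces in N, time in s.
With the tool pointing down it reaches from about 400 to 825 mm from the base axis. Payload 7 kg.
Tool frame: the origin (TCP) lies at the very end of the fingers, on their centre line; the grasp point (between the pads) lies 19 mm behind it; z points along the fingers, y is the direction in which the jaws open and shut (so a half turn about z gives the same grasp; the last joint's range is limited). The gripper opens to 88 mm and grips with 3 to 60 N. Pads are 19 mm wide; open, the fingers measure 130 mm over their backs; the gripper's body (78 mm by 193 mm) begins 47 mm behind the grasp point.
Start: joints at [1.609, 0.359, 0.012, 0, -1.224, -0.288], TCP at [166.877, 654.024, 226.561] pointing down, gripper open.
Joint ranges: [-3.07, 3.07], [-1.43, 2.12], [-1.02, 1.25], [-3.03, 1.67], [-3.05, -0], [-3.03, 3.03]. Speed limits (rad/s): [2.39, 2.39, 3.01, 3.14, 3.14, 3.14].

### API

Orientations are given as a unit quaternion [x, y, z, w].
In Python, from plant import bot gives the robot as it stands. Calls block until the motion is done:
- bot.move_ptp(position, orientation): joint-space move of the TCP to a pose.
- bot.line_to(position, velocity=150, ori=None): straight line of the TCP; ori=None keeps the orientation; velocity is the mean speed in mm/s.
- bot.move_joints(angles): joint-space move.
- bot.move_gripper(opening, force=None): finger opening in mm; force is the grip in N (None keeps the last); returns when the fingers have stopped.
- bot.pause(seconds).
- bot.solve_ik(position, orientation): joint angles nearest the present ones, or None.
- bot.read_state(): the state.
- bot.camera(name): name is "side" or "top" or "wrist"; returns the picture (400x640x3 uint8, red, green, blue); there is no depth.
- bot.get_calibration(name): a dict with "fx", "fy", "cx", "cy" (pixels), "distortion" ([k1, k2, p1, p2, k3] as OpenCV has them; the pictures are not rectified), "view" (4x4, takes a point from world to camera coordinates); the wrist camera has in their place "T_tool_cam" (4x4, takes a point from camera to tool coordinates, whose origin is the TCP and whose axes are the flange's). Camera axes: x right, y up, looking along -z (the intrinsics and any distortion apply to the point x, -y, -z); pixel columns grow to the right and rows downward; lengths in mm; the calibration is good to about 2 mm. A picture is of the moment at which its call begins: read the wrist's pose just before it. get_calibration takes no time and is no camera call.
A pose or a line that the arm cannot do raises bot.Unreachable and nothing moves.
- bot.close_job(): hands the job in, once; it reports no verdict.
The state is a dict: "t": time; "joint_pos": joint angles; "qvel": joint speeds; "tau": joint torques, N m; "tcp_pos": TCP position; "eef_rot": TCP orientation; "contact_force": force on the tool from outside, world axes, zero at the start; "moment": the same for the moment, N m; "width": finger opening in mm.
Only numpy, scipy, OpenCV 4.12 (cv2) and the standard library are available. Lean on these libraries where they do the work, as an engineer would, in place of code of your own. Each camera call takes 0.05 s, during which the arm holds its last target. There are 200 camera calls.

### The job

The three loose plates of the aluminium tube block were left askew on their base. Push them all home, square against the base's two upright guides, so that their centre bores lie over the bore of the base; then take the lifting rod from the tube rack and pass it down through all three plates into the base until its collar rests on the top plate. Let go and leave the block standing there.

Things in the scene. Friction and masses are not known exactly. Their poses are not given: they have to be found in the camera images.
- base: the block's grey base, which does not move: a square foot 92 x 92 mm whose top is 10 mm above the worktop, with a square pedestal in the middle that rises to 34 mm and is narrower than the plates. On the pedestal's +x and +y sides stand flat upright guides, 36 mm long, 5 mm thick, rising to 56 mm. Origin on the worktop under the bore; x and y run along the sides.
- base_bore (a point): mouth of the base's bore, 34 mm above the worktop; axes as the base's, z up. The blind bore is 16 mm wide, 24 mm deep. Guides: inner faces at x = 25.3 and y = 25.3 mm, outer faces 30.3 mm. The plates lie on this face from 34 to 58 mm height; at the start each is 5 to 12 mm short of each guide and up to 0.18 rad turned; pushed flush to both guides it is concentric.
- plate_0_center (a point): one of three identical loose aluminium plates, 50 x 50 mm and 8 mm thick, about 45 g, each with a 16 mm through bore in the middle and eight 9 mm tube wells in a square 3 x 3 grid round it; the lowest of the pile on the base. This point is its centre (on the bore axis, half-way up); x and y run along the sides, z is up.
- plate_1_center (a point): one of three identical loose aluminium plates, 50 x 50 mm and 8 mm thick, about 45 g, each with a 16 mm through bore in the middle and eight 9 mm tube wells in a square 3 x 3 grid round it; the middle one of the pile on the base. This point is its centre (on the bore axis, half-way up); x and y run along the sides, z is up.
- plate_2_center (a point): one of three identical loose aluminium plates, 50 x 50 mm and 8 mm thick, about 45 g, each with a 16 mm through bore in the middle and eight 9 mm tube wells in a square 3 x 3 grid round it; the top one of the pile on the base. This point is its centre (on the bore axis, half-way up); x and y run along the sides, z is up.
- plate_0: the lowest plate; origin at the centre of its underside
- plate_1: the middle plate; origin at the centre of its underside
- plate_2: the top plate; origin at the centre of its underside
- rod_grip (a point): centre of the lifting rod's black ribbed grip, an upright cylinder 20 mm thick and 36 mm long; on the axis, 74 mm above the rod's lower tip; z is the rod's axis, pointing up. At the start the rod hangs upright by its collar in an end cell of the tube rack: lift it straight up by 55 mm or more to clear the rack.
- tube_rack: small white wire tube rack, 44 x 103 mm and 60 mm high, that does not move; origin on the worktop under its centre, y along its length. The rod hangs in the cell at x = -9.5, y = -39 mm. Three capped blood tubes, 93 mm high, stand in the same rack at y = 0 to 39 mm.
- rod_tip (a point): the lower tip of the lifting rod, on its axis. Fully home it is 22 mm below the mouth of the base's bore.
- rod: the lifting rod, about 100 g; origin at its lower tip, z along the rod towards the grip. A 12 mm steel shaft with an 8 mm long tapered nose (5 mm wide at the tip); 46 mm above the tip the underside of a steel collar 26 mm wide and 4 mm thick; then a 6 mm neck and the grip
There are look-alikes about, which are no part of the job. Leave any turquoise look-alike of the plate_2 alone.

How it is judged:
By the outcome, as a careful person would: the job done as asked, in the order asked, and still so for the second after the job is handed in, with the robot touching nothing.
It also fails if it takes over 67 s, if anything falls off the work surface, if the arm or the gripper's body presses on something with over 40 N, if the wrist force passes 120 N, or if a joint passes its speed limit or range.

## Working session

There is one attempt and no reset: what is moved stays moved. The work goes in short steps, each a Python script; the robot and the scene stay as the last script left them, time stands still between calls to the robot, and variables do not carry over. Pictures are saved under pics/ and viewed, about 8 in all and at most 12, crops included, and the job is handed in when it is done.

```bash
mkdir -p pics; ls
python3 - <<'E'
from plant import bot
import cv2
for n in("top","side"):
    cv2.imwrite(f"pics/{n}0.png",bot.camera(n)[:,:,::-1])
for n in("top","side","wrist"):print(n,bot.get_calibration(n))
print(bot.read_state())
E
```

```text
pics
top {'fx': 392.42427587195675, 'fy': 392.42427587195675, 'cx': 314.92924014501517, 'cy': 199.21101772995138, 'distortion': array([-0.02358707,  0.        ,  0.        ,  0.        ,  0.        ]), 'view': array([[-1.08809579e-01, -9.94058885e-01, -2.72190535e-03,
         1.31884874e+01],
       [ 9.67061060e-01, -1.06487465e-01,  2.31199754e-01,
        -6.18419502e+02],
       [-2.30116018e-01,  2.25244991e-02,  9.72902495e-01,
        -8.12276537e+02],
       [ 0.00000000e+00,  0.00000000e+00,  0.00000000e+00,
         1.00000000e+00]])}
side {'fx': 419.9964629845989, 'fy': 419.9964629845989, 'cx': 318.66573992469046, 'cy': 195.67035298356734, 'distortion': array([0.01444173, 0.        , 0.        , 0.        , 0.        ]), 'view': array([[ 8.31815602e-01, -5.55049076e-01, -1.82409945e-03,
        -5.24300481e+02],
       [ 2.78194924e-01,  4.14064184e-01,  8.66693969e-01,
        -2.15293416e+02],
       [-4.80302392e-01, -7.21437021e-01,  4.98836884e-01,
        -7.36569955e+02],
       [ 0.00000000e+00,  0.00000000e+00,  0.00000000e+00,
         1.00000000e+00]])}
wrist {
[... 512 characters left out ...]
0,
         1.00000000e+00]])}
{'t': 0.1, 'joint_pos': array([ 1.60911839e+00,  3.59341729e-01,  1.11329401e-02, -3.10697048e-04,
       -1.22409605e+00, -2.88087487e-01]), 'qvel': array([-0.00226893, -0.00328053,  0.00148364,  0.00061223,  0.00084223,
       -0.00039131]), 'tau': array([-1.18311578e-03, -5.84163415e+01,  2.93753314e+01,  7.01555327e+00,
        1.01800580e-02, -5.05971423e-05]), 'tcp_pos': array([166.77027837, 653.61343319, 225.69123542]), 'eef_rot': array([ 9.92205401e-01, -1.24610806e-01, -2.15720849e-05,  7.67964767e-04]), 'contact_force': array([-0.07606363,  0.65070841, -0.1976016 ]), 'moment': array([-0.00161252,  0.0302668 ,  0.00537223]), 'width': 87.83164483675617}
```

View pictures.

View pics/top0.png

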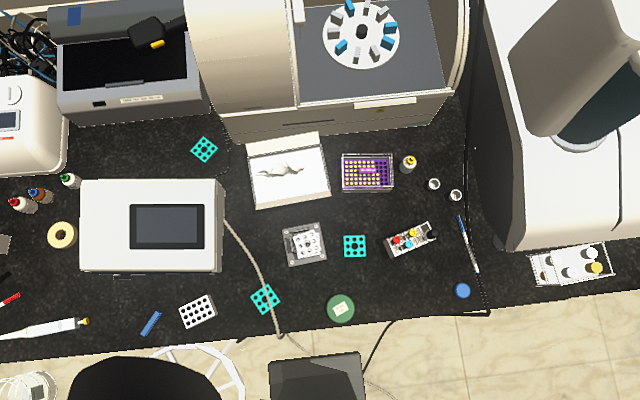

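View pics/side0.png

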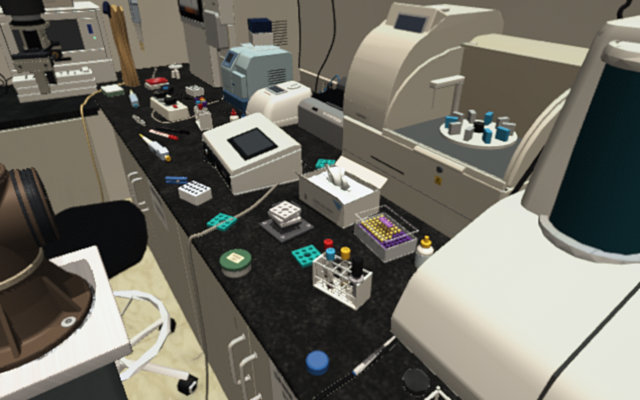

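The top view shows the grey base with its silvery plates at (304,244) and the white rack at (410,240). The black rod grip is at about (433,236), at the rack's right end. The turquoise plates at (204,150), (265,299) and (355,246) are look-alikes to leave alone. The white well plate at (198,312) isn't on a base. The one pile on a grey base with guides is the block.

```bash
cat > h.py <<'E'
import numpy as np,cv2
from plant import bot
from scipy.spatial.transform import Rotation as R
def cam(name,st=None):
    c=bot.get_calibration(name);K=np.array([[c['fx'],0,c['cx']],[0,c['fy'],c['cy']],[0,0,1]])
    if name=='wrist':
        st=st or bot.read_state();T=np.eye(4);T[:3,:3]=R.from_quat(st['eef_rot']).as_matrix();T[:3,3]=st['tcp_pos']
        V=np.linalg.inv(T@c['T_tool_cam'])
    else:V=c['view']
    return K,c['distortion'],np.diag([1,-1,-1,1.])@V
def ray(C,uv):
    K,d,V=C;uv=np.array(uv,float).reshape(-1,1,2)
    n=cv2.undistortPoints(uv,K,d)[:,0];n=np.c_[n,np.ones(len(n))]
    return -V[:3,:3].T@V[:3,3],n@V[:3,:3]
def plane(C,uv,z):
    o,d=ray(C,uv);return o+d*((z-o[2])/d[:,2])[:,None]
def proj(C,P):
    K,d,V=C;return cv2.projectPoints(np.array(P,float).reshape(-1,3),cv2.Rodrigues(V[:3,:3])[0],V[:3,3],K,d)[0][:,0]
def shot(name,fn):
    st=bot.read_state();im=bot.camera(name)[:,:,::-1].copy();cv2.imwrite(f'pics/{fn}.png',im);return im,cam(name,st)
def quat(yaw):  # tool down, tool x axis at world angle yaw
    c,s=np.cos(yaw),np.sin(yaw);return R.from_matrix(np.array([[c,s,0],[s,-c,0],[0,0,-1]])).as_quat()
E
python3 - <<'E'
from h import *
t=cam('top');s=cam('side')
print('base',plane(t,[[304,241]],58),plane(s,[[284,211]],58))
print('rod',plane(t,[[433,236]],110),'rack',plane(t,[[410,240]],60),plane(s,[[357,265]],100))
print(R.from_quat(bot.read_state()['eef_rot']).as_matrix().round(2))
a=cv2.imread('pics/top0.png');b=cv2.imread('pics/side0.png')
u=lambda i,x,y:cv2.resize(i[y:y+75,x:x+100],None,fx=4,fy=4,interpolation=cv2.INTER_CUBIC)
cv2.imwrite('pics/crop0.png',np.vstack([np.hstack([u(a,255,205),u(a,370,205)]),np.hstack([u(b,235,180),u(b,295,235)])]))
E
```

```text
base [[526.76298859 -19.95855227  58.        ]] [[517.05118709 -31.11866398  58.        ]]
rod [[ 500.58624065 -292.7428707   110.        ]] rack [[ 502.7531242  -255.61440384   60.        ]] [[ 502.35462632 -308.07335444  100.        ]]
[[ 0.97 -0.25 -0.  ]
 [-0.25 -0.97 -0.  ]
 [ 0.    0.   -1.  ]]
```

View pics/crop0.png

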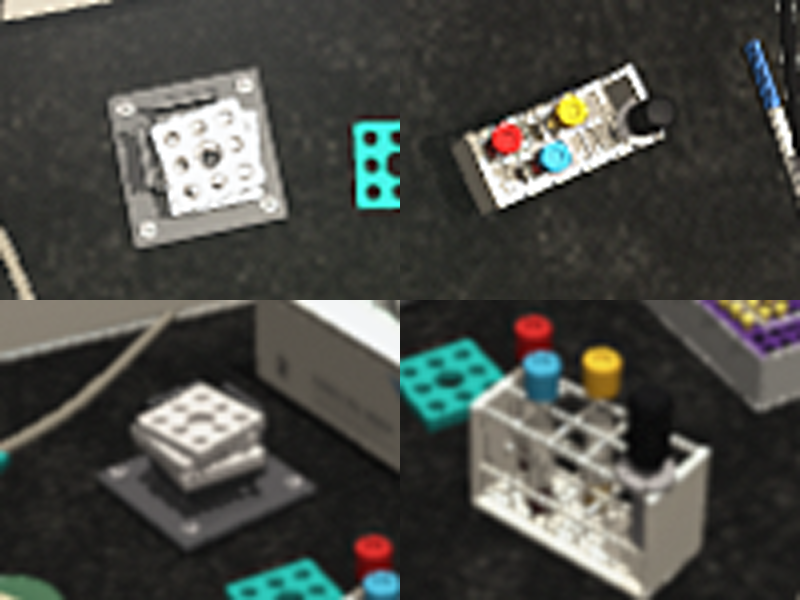

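The crops show the guides as dark uprights on the pile's image-left (+y) and image-top (+x) sides in the top view. The only rod is the black grip with a steel collar in the rack's end cell. Next I'll take the base corners, then go above the base for a close wrist look.

Run:
```python
from h import *
t=cam('top')
c=np.array([[110,100],[258,68],[288,215],[137,248]])/4+[255,205]
P=plane(t,c,10)[:,:2];print(P.round(1),P.mean(0),np.linalg.norm(P-np.roll(P,-1,0),axis=1))
x=(P[0]+P[1]-P[2]-P[3]);yaw=np.arctan2(x[1],x[0]);print('yaw',yaw)
b=P.mean(0)
st=bot.read_state();p=st['tcp_pos'];
bot.line_to([p[0],p[1],380],300)
q=quat(yaw)
print(bot.solve_ik([b[0],b[1],380],q))
bot.move_ptp([b[0],b[1],380],q)
bot.line_to([b[0]-10,b[1],210],200)
bot.pause(.2)
im,C=shot('wrist','w1');st=bot.read_state();print(st['t'],st['tcp_pos'],st['joint_pos'])
print(proj(C,[*b,10]))
cv2.imwrite('pics/w1c.png',cv2.resize(im[60:360,150:490],None,fx=2,fy=2))
```

```text
[[564.7  28.9]
 [574.2 -60.6]
 [485.8 -68.3]
 [476.4  21.2]] [525.27409891 -19.69935175] [90.01167107 88.7421513  89.93527041 88.56081436]
yaw 0.08741014933582483
[ 0.33602513  0.04603116 -0.04408593  0.         -1.48067924  1.32218135]
4.7 [515.67921692 -19.59995413 210.79864761] [ 3.42862684e-01  1.07000226e-01 -3.58585855e-01  6.67669022e-05
 -1.10370935e+00  1.31529275e+00]
[[319.76541247 170.6632595 ]]
```

View pics/w1c.png

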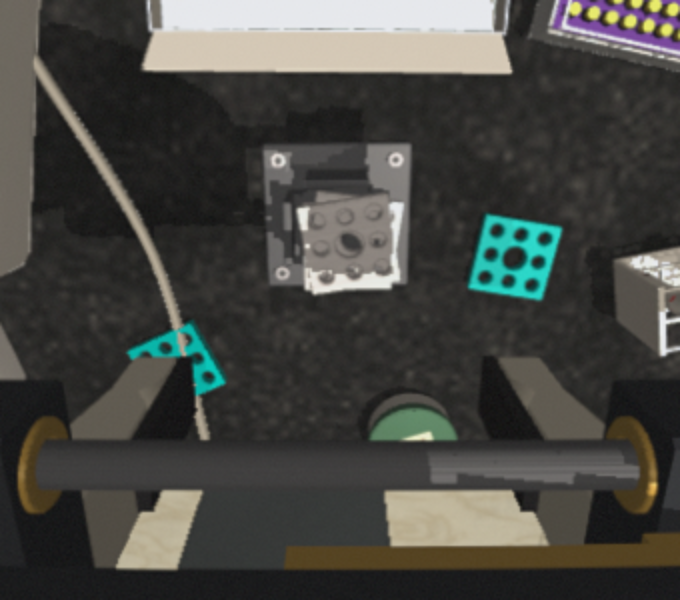

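The wrist view shows the base foot at crop x 264–411, y 144–286, with its guides at the top and left. The three plates are askew towards the lower right. The box flap at the top (y≈70) could be near the gripper body, so I'll refine the base pose and triangulate the flap.

Run:
```python
from h import *
W=cam('wrist');T=cam('top')
c=np.array([[264,144],[411,144],[407,286],[269,286]])/2+[150,60]
P=plane(W,c,10)[:,:2];print(P.round(1),P.mean(0),np.linalg.norm(P-np.roll(P,-1,0),axis=1))
x=(P[0]+P[1]-P[2]-P[3]);y=P[0]+P[3]-P[1]-P[2];print('yaw',np.arctan2(x[1],x[0]),np.arctan2(-y[0],y[1]))
def tri(C1,a,C2,b):
    o,d=ray(C1,[a]);p,e=ray(C2,[b]);d=d[0];e=e[0]
    s=np.linalg.lstsq(np.c_[d,-e],p-o,rcond=None)[0];A=o+d*s[0];B=p+e*s[1];return ((A+B)/2).round(1),np.linalg.norm(A-B).round(1)
print('flap R',tri(W,(406,96),T,(330,193)),'L',tri(W,(222,95),T,(255,208)))
for z in(0,50,80,110):print(z,plane(W,[(406,96),(222,95)],z).round(0).tolist())
# refine base foot by mask in top & wrist with edges
im=cv2.imread('pics/w1.png');g=cv2.cvtColor(im,cv2.COLOR_BGR2GRAY)
m=cv2.inRange(g,75,255)[125:215,270:365]
n,l,s,_=cv2.connectedComponentsWithStats(cv2.morphologyEx(m,cv2.MORPH_CLOSE,np.ones((9,9))));k=1+s[1:,4].argmax()
pts=cv2.findContours((l==k).astype('uint8'),0,2)[0][0][:,0]+[270,125]
q=cv2.minAreaRect(plane(W,pts,10)[:,:2].astype('f4'));print(q)
```

```text
[[568.9  30.4]
 [576.7 -58.9]
 [486.  -67.8]
 [478.   22.6]] [527.39699578 -18.43566452] [89.59225124 91.19182194 90.67278934 91.20272306]
yaw 0.09157539805001381 0.08757035665173413
flap R (array([618.3, -87.2, 103.7]), np.float64(1.9)) L (array([605.4,  78. ,  92.2]), np.float64(2.4))
0 [[624.0, -116.0, 0.0], [606.0, 106.0, 0.0]]
50 [[621.0, -102.0, 50.0], [605.0, 90.0, 50.0]]
80 [[619.0, -93.0, 80.0], [605.0, 81.0, 80.0]]
110 [[617.0, -85.0, 110.0], [604.0, 71.0, 110.0]]
((524.51953125, -18.18539047241211), (96.40202331542969, 90.77949523925781), 5.657454967498779)
```

The flap's near edge (x≈605–618, z≈92–104) would foul the gripper body if the jaws were turned along x. I'll keep one orientation instead. First I'll push +x with the sides of both fingers. Then I'll squeeze along y, with one finger on the outside of the +y guide and the other on the plates.

```bash
cat >> h.py <<'E'
B=np.array([526.3,-19.0]);YAW=0.089
def bw(x,y,z):
    c,s=np.cos(YAW),np.sin(YAW);return [B[0]+c*x-s*y,B[1]+s*x+c*y,z]
def wb(p):
    c,s=np.cos(YAW),np.sin(YAW);d=np.array(p[:2])-B;return np.array([c*d[0]+s*d[1],-s*d[0]+c*d[1]])
def F():
    s=bot.read_state();c,n=np.cos(YAW),np.sin(YAW);f=s['contact_force'];return np.array([c*f[0]+n*f[1],-n*f[0]+c*f[1],f[2]])
def pushx(y,x0,xmax,fmax):
    f0=F();x=x0
    while x<xmax:
        x+=1;bot.line_to(bw(x,y,27),25);f=F()-f0
        if f[0]<-fmax:break
    s=bot.read_state();print('pushx',x,wb(s['tcp_pos']).round(2),s['tcp_pos'][2].round(1),f.round(1),s['t'])
E
python3 - <<'E'
from h import *
print('jar',plane(cam('top'),[[340,308]],30))
q=quat(YAW)
bot.move_gripper(8)
bot.line_to(bw(-68,-7,120),250,q)
bot.line_to(bw(-68,-7,27),120)
f0=F();print('free',f0.round(1))
bot.line_to(bw(-46,-7,27),60);print((F()-f0).round(1))
pushx(-7,-46,-28,10)
shot('wrist','w2')
bot.line_to(bw(-60,-7,27),150)
im,C=shot('wrist','w3')
cv2.imwrite('pics/w3c.png',cv2.resize(im[60:360,150:490],None,fx=2,fy=2))
E
```

```text
jar [[372.98417308 -83.71458536  30.        ]]
free [-0.3  0.2  0.5]
[-0.1  0.4 -1.1]
pushx -37 [-40.05  -7.25] 26.5 [-10.1   3.    9.2] 10.3167
```

View pics/w3c.png

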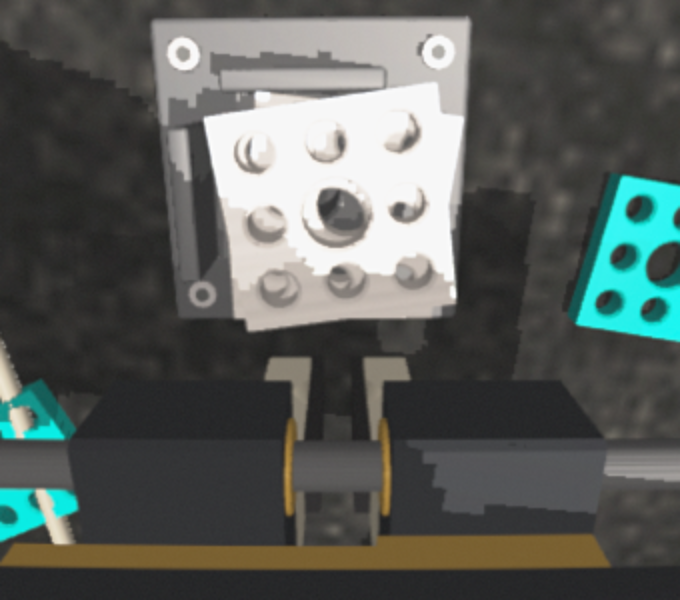

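Run:
```python
from h import *
st=bot.read_state();W=cam('wrist',st)
print('tcp',wb(st['tcp_pos']))
print('top bore now',wb(plane(W,[np.array([338,214])/2+[150,60]],58)[0]))
print('plate corners',[wb(p).round(1).tolist() for p in plane(W,np.array([[205,118],[437,84],[455,300],[248,330]])/2+[150,60],58)])
print('foot',[wb(p).round(1).tolist() for p in plane(W,np.array([[152,18],[469,18]])/2+[150,60],10)])
print('guide x inner/outer',[wb(p).round(1).tolist() for p in plane(W,np.array([[220,90],[386,85],[222,70],[384,68]])/2+[150,60],56)])
print('finger tips',[wb(p).round(1).tolist() for p in plane(W,np.array([[275,358],[310,358],[364,358],[404,358]])/2+[150,60],27)])
im=cv2.imread('pics/w2.png');cv2.imwrite('pics/w2c.png',cv2.resize(im[60:360,150:490],None,fx=2,fy=2))
```

```text
tcp [-58.99965186  -6.79964421]
top bore now [ 1.09353073 -6.30139727]
plate corners [[21.9, 22.1], [28.8, -27.1], [-19.3, -33.8], [-27.0, 15.2]]
foot [[47.6, 46.0], [47.5, -43.1]]
guide x inner/outer [[27.6, 19.0], [28.6, -16.5], [31.7, 18.3], [32.1, -16.0]]
finger tips [[-49.1, 12.6], [-49.1, 2.0], [-49.1, -14.3], [-49.1, -26.4]]
```

View pics/w2c.png

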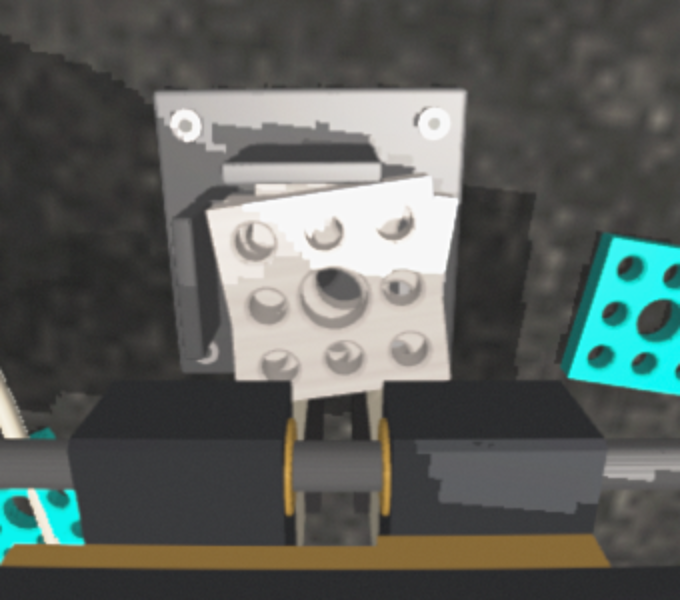

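The plates moved: the top plate's edge now meets the end of the x guide (crop (385,165)) and is still turned, so 10 N stopped too soon. The guide and foot readings shift the base estimate by about (+1.9, +1.4) mm. Next I'll push more firmly, centred on the guide, then squeeze along y.

```bash
sed -i 's/^B=.*/B=np.array([528.1,-17.5]);YAW=0.089/' h.py
cat >> h.py <<'E'
def squeezey(x,op,force):
    bot.line_to(bw(x,-4,120),250);bot.move_gripper(op)
    bot.line_to(bw(x,-4,27),130);bot.line_to(bw(x,2.65,27),60)
    f0=F();bot.move_gripper(45,force);bot.pause(.2);s=bot.read_state()
    print('sq width',s['width'],wb(s['tcp_pos']).round(2),(F()-f0).round(1),s['t'])
E
python3 - <<'E'
from h import *
bot.line_to(bw(-58,0,27),150)
bot.line_to(bw(-45,0,27),80)
pushx(0,-45,-25,25)
bot.pause(.2);print(F().round(1),wb(bot.read_state()['tcp_pos']))
bot.line_to(bw(-60,0,27),150);bot.line_to(bw(-60,0,120),200)
squeezey(0,86,15)
bot.move_gripper(86)
bot.line_to(bw(0,-2,120),200);bot.line_to(bw(-70,0,150),250)
im,C=shot('wrist','w4')
cv2.imwrite('pics/w4c.png',cv2.resize(im[60:360,150:490],None,fx=2,fy=2))
E
```

```text
pushx -32 [-41.08  -0.92] 25.4 [-25.9   9.4  20.3] 14.5333
[-25.9   9.6  19.5] [-41.09473553  -0.93822845]
sq width 56.75109573144784 [-0.99  1.07] [-1.  -9.8  5.6] 19.3167
```

View pics/w4c.png

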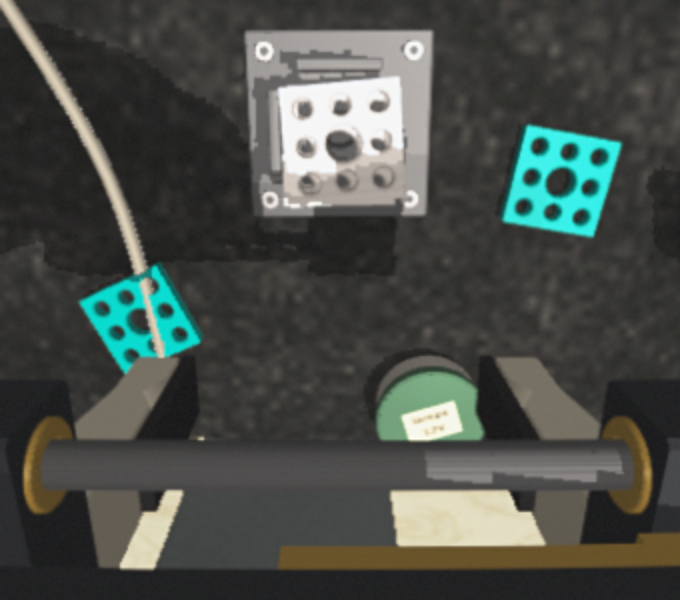

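Run:
```python
from h import *
W=cam('wrist')
im=cv2.imread('pics/w4.png')
cv2.imwrite('pics/w4d.png',cv2.resize(im[70:172,265:372],None,fx=5.6,fy=5.6,interpolation=cv2.INTER_CUBIC))
f=lambda P,z:[wb(p).round(1).tolist() for p in plane(W,np.array(P)/2+[150,60],z)]
print('top',f([[277,88],[400,77],[343,146]],58))
print('foot',f([[246,31],[432,31],[425,215],[256,215]],10))
print('xguide',f([[298,72],[382,71],[298,60],[382,59]],56),'yguide',f([[272,95],[275,170],[281,95]],56))
```

```text
top [[18.2, 25.4], [22.5, -25.1], [-5.2, -1.9]]
foot [[44.9, 44.3], [44.9, -44.8], [-44.6, -45.5], [-44.6, 43.1]]
xguide [[24.5, 16.8], [24.9, -17.8], [29.2, 16.7], [29.6, -17.7]] yguide [[15.5, 27.8], [-15.6, 27.5], [15.5, 24.0]]
```

View pics/w4d.png

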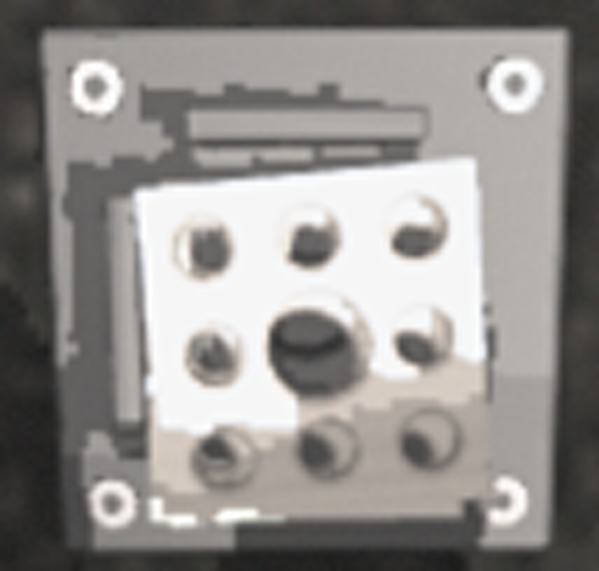

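The crop shows the lower plates reaching the x guide (light strip at (290,155)). The top plate is still turned by about 0.085 rad and 2.5–7 mm short in x, so it jammed under the wide contact. I'll push the top plate alone with the tip at z≈53, biased to +y so that it rotates square, and check while in contact.

```bash
sed -i 's/def pushx(y,x0,xmax,fmax)/def pushx(y,x0,xmax,fmax,z=27)/; s/bw(x,y,27),25)/bw(x,y,z),30)/' h.py
python3 - <<'E'
from h import *
bot.move_gripper(8)
bot.line_to(bw(-60,8,53),200)
bot.line_to(bw(-46,8,53),80)
pushx(8,-46,-22,15,53)
print(R.from_quat(bot.read_state()['eef_rot']).as_matrix()[:,2].round(4))
im,C=shot('wrist','w5')
bot.line_to(bw(-60,8,53),200)
bot.line_to(bw(-60,0,27),150)
bot.line_to(bw(-46,0,27),100)
pushx(0,-46,-22,15,27)
print(R.from_quat(bot.read_state()['eef_rot']).as_matrix()[:,2].round(4))
im2,C=shot('wrist','w6')
bot.line_to(bw(-60,0,27),200);
cv2.imwrite('pics/w56.png',np.hstack([cv2.resize(i[80:280,220:400],None,fx=2.2,fy=2.2,interpolation=cv2.INTER_CUBIC) for i in(im,im2)]))
E
```

```text
pushx -31 [-36.64   7.31] 51.8 [-17.    4.1  12.4] 27.2
[-0.0097 -0.0018 -1.    ]
pushx -33 [-37.48  -0.45] 26.3 [-15.6   4.2  11.9] 31.4167
[-0.0074 -0.0013 -1.    ]
```

View pics/w56.png

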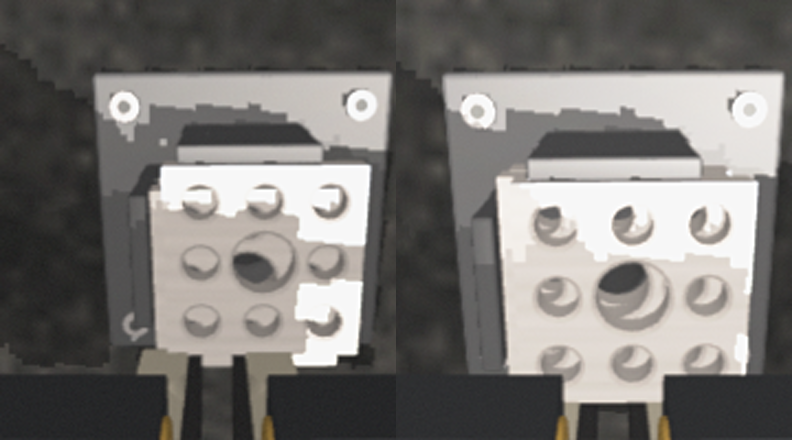

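The top plate is now square and flush against the x guide. All the plates stand close to the y guide (right panel). Next is the y squeeze, checking the width against 55.3 mm.

Run:
```python
from h import *
bot.line_to(bw(-50,0,75),250);bot.move_gripper(82)
bot.line_to(bw(0,-2,75),250);bot.line_to(bw(0,-2,27),150)
f0=F();bot.move_gripper(48,25);s=bot.read_state()
print('sq width',s['width'],wb(s['tcp_pos']).round(2),(F()-f0).round(1),s['t'])
im,C=shot('wrist','w7')
bot.move_gripper(75);s=bot.read_state();print(s['t'])
bot.line_to(bw(0,-2,70),250)
bot.line_to(bw(-60,-2,130),300)
im2,C=shot('wrist','w8');print(bot.read_state()['t'])
cv2.imwrite('pics/w78.png',np.hstack([cv2.resize(im2[60:220,235:395],(560,560),interpolation=cv2.INTER_CUBIC)]))
```

```text
sq width 54.5928831336365 [0.57 1.7 ] [-7.2 26.3  7.7] 34.7667
35.4167
36.225
```

View pics/w78.png

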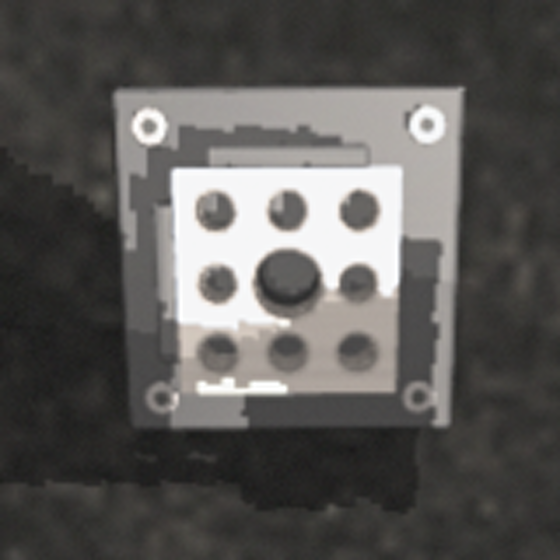

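The squeeze closed to 54.6 mm (flush is 55.3). In the picture the top plate is square against both guides and its bore is over the base bore. I'll give one last light x push for the lower plates, then go over the rod for a close look.

Run:
```python
from h import *
def tri(C1,a,C2,b):
    o,d=ray(C1,[a]);p,e=ray(C2,[b]);d=d[0];e=e[0]
    s=np.linalg.lstsq(np.c_[d,-e],p-o,rcond=None)[0];A=o+d*s[0];Q=p+e*s[1];return (A+Q)/2,np.linalg.norm(A-Q)
T=cam('top');S=cam('side')
g,e=tri(T,(433.75,233),S,(358,260));print('grip top',g.round(1),e)
E=plane(T,np.array([[470,138],[630,65]])/4+[270,205],60);
E=plane(T,[[370+70/4,205+138/4],[370+230/4,205+65/4]],60);d=E[0]-E[1];ry=np.arctan2(-d[0],d[1]);print('rack yaw',ry,np.linalg.norm(d))
bot.move_gripper(14)
bot.line_to(bw(-60,0,27),250)
f0=F();bot.line_to(bw(-33,0,27),50);s=bot.read_state();print('push',wb(s['tcp_pos']),(F()-f0).round(1))
bot.line_to(bw(-58,0,27),250);bot.line_to(bw(-58,0,130),300)
q=quat(ry-np.pi/2)
print(bot.solve_ik([g[0],g[1],190],q))
bot.move_ptp([g[0],g[1],190],q);bot.pause(.1)
im,C=shot('wrist','r1');s=bot.read_state();print(s['t'],s['tcp_pos'],proj(C,g))
cv2.imwrite('pics/r1c.png',cv2.resize(im[40:300,160:480],None,fx=2.4,fy=2.3,interpolation=cv2.INTER_CUBIC))
```

```text
grip top [ 509.3 -299.2  101.1] 3.5099146667160226
rack yaw 0.31144279073789477 101.08111498486471
push [-37.4708496   -0.61073633] [-15.4   3.8  10.3]
[-0.2005114   0.24756054 -0.23228684  0.         -1.09094895  0.51195419]
40.5833 [ 509.47187107 -297.95979122  189.6956423 ] [[320.21222411 203.37574797]]
```

View pics/r1c.png

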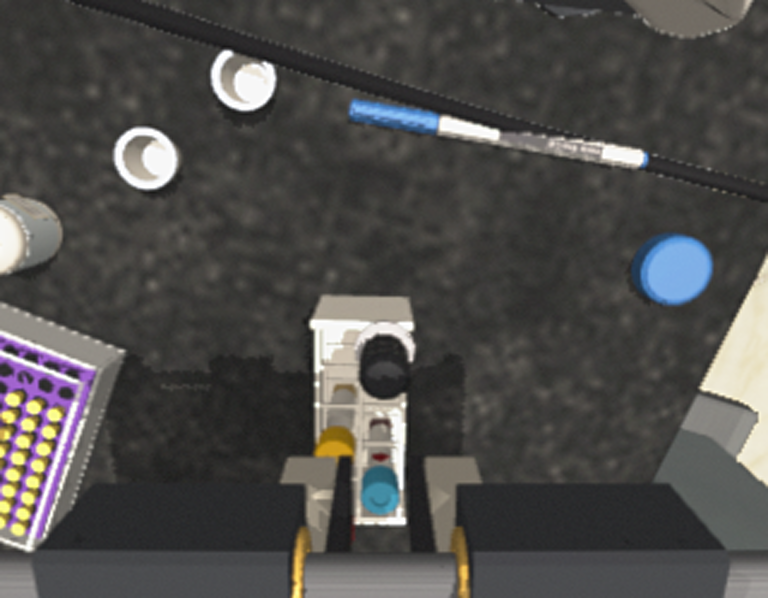

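The wrist view shows the black grip and steel collar at crop (385,371), i.e. pixel (320.4,201.3), in the rack's end cell. That is within 2 px of the triangulated point. The jaws lie across the rack, clear of the yellow and blue caps. Now I'll grasp, lift and carry.

Run:
```python
from h import *
g=plane(cam('wrist'),[[320.4,201.3]],106)[0];print('grip',g.round(1))
b=plane(cam('wrist',{'eef_rot':quat(YAW),'tcp_pos':np.array(bw(-60,-2,130))}),[np.array([288,283])/3.5+[235,60]],58)[0]
print('bore in base frame',wb(b).round(2))
bot.move_gripper(44)
bot.line_to([g[0],g[1],110],200);bot.line_to([g[0],g[1],71],100)
f=F()
bot.move_gripper(12,30);s=bot.read_state();print('w',s['width'],s['tcp_pos'].round(1),(F()-f).round(1),s['t'])
bot.line_to([g[0],g[1],185],200);print('w',bot.read_state()['width'])
bot.move_ptp(bw(0,0,185),quat(YAW));s=bot.read_state();print(s['t'],s['width'],wb(s['tcp_pos']),F().round(1))
shot('wrist','r2')
```

```text
grip [ 510.4 -302.6  106. ]
bore in base frame [-1.35  0.13]
w 19.02694235409211 [ 510.5 -302.6   71.4] [0.1 0.  3.6] 42.9333
w 18.818792268330032
44.75 18.92130765938212 [-0.24333387 -0.50198862] [ 0.7 -0.3 -0.4]
```

The rod is held: width 19.0, with the same −0.7 mm offset as the squeeze, which confirms 55.3 there. The bore sits at about (-1.3,-0.5) in my base frame. Next I'll lower it with force checks.

Run:
```python
from h import *
x,y=-1.3,-0.5
f0=F();bot.line_to(bw(x,y,122),200)
for z in(108,100,90,80,75,72,70,69,68,67):
    bot.line_to(bw(x,y,z),60 if z>75 else 30);f=F()-f0;s=bot.read_state()
    print(z,s['tcp_pos'][2].round(1),wb(s['tcp_pos']).round(1),f.round(1),s['t'].round(1) if hasattr(s['t'],'round') else s['t'])
    if f[2]>6 or np.abs(f[:2]).max()>10:print('stop');break
im=bot.camera('side')[:,:,::-1];cv2.imwrite('pics/s2.png',cv2.resize(im[150:270,220:350],None,fx=4.5,fy=4.5,interpolation=cv2.INTER_CUBIC))
```

```text
108 108.1 [-1.3 -0.5] [-0.1  1.3 -0.5] 45.65
100 99.7 [-1.4 -0.5] [ 0.2  0.4 -0.3] 45.9333
90 89.4 [-1.7 -0.6] [-0.5  0.3 -1.2] 46.25
80 79.6 [-1.1 -0.5] [ 1.   0.2 -1.2] 46.5667
75 74.9 [-1.2 -0.5] [ 1.9  0.7 -1.9] 46.8833
72 71.9 [-1.2 -0.5] [ 2.9  0.8 -2.3] 47.1333
70 70.0 [-1.2 -0.5] [ 2.6  0.2 -1.4] 47.3833
69 69.1 [-1.1 -0.5] [ 2.7 -0.5 -0.7] 47.6333
68 68.4 [-1.  -0.5] [2.1 1.4 4.2] 47.8833
67 68.3 [-0.8 -0.5] [-1.2  1.7 14.1] 48.1333
stop
```

The collar met the plate at TCP z≈68.4, against 69 expected. Release, retract and check.

Run:
```python
from h import *
bot.line_to(bw(-0.8,-0.5,68.3),30);bot.move_gripper(40)
bot.line_to(bw(-0.8,-0.5,140),200)
bot.line_to(bw(-65,-2,150),250);bot.pause(.1)
im,C=shot('wrist','e1');print(bot.read_state()['t'])
im2=bot.camera('side')[:,:,::-1]
a=cv2.resize(im[70:220,240:390],(480,480),interpolation=cv2.INTER_CUBIC)
b=cv2.resize(im2[160:250,248:318],(320,411),interpolation=cv2.INTER_CUBIC)
o=np.zeros((480,800,3),'uint8');o[:,:480]=a;o[:411,480:]=b
cv2.imwrite('pics/e1c.png',o)
```

```text
50.1083
```

View pics/e1c.png

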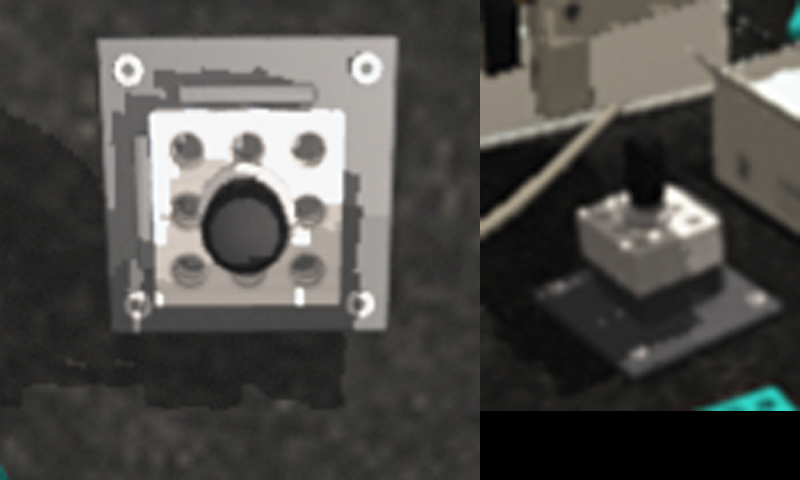

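The block stands with its collar down and no tilt. The top plate's far edge (row 110) seems 1–2 mm short of the x guide's inner edge (row 103). I'll measure that gap numerically in this frame and in the earlier ones.

Run:
```python
from h import *
e=cv2.cvtColor(cv2.imread('pics/e1.png'),7).astype(float);w=cv2.cvtColor(cv2.imread('pics/w8.png'),7).astype(float);v=cv2.cvtColor(cv2.imread('pics/w6.png'),7).astype(float)
C=cam('wrist');q=quat(YAW)
C8=cam('wrist',{'eef_rot':q,'tcp_pos':np.array(bw(-60,-2,130))});C6=cam('wrist',{'eef_rot':q,'tcp_pos':np.array(bw(-37.48,-.45,26.3))})
xs=np.arange(20,34,.5)
for n,g,c in(('e1',e,C),('w8',w,C8),('w6',v,C6)):
  for axis in(0,1):
    pr=[]
    for k in np.arange(-10,11,2.5):
        P=[bw(*( (x,k) if axis==0 else (k,x)),57) for x in xs]
        uv=proj(c,P).astype('f4');pr.append(cv2.remap(g.astype('f4'),uv[None,:,0],uv[None,:,1],1)[0])
    print(n,'xy'[axis],np.mean(pr,0).astype(int).tolist())
  print('px/mm',np.linalg.norm(np.diff(proj(c,[bw(0,0,57),bw(10,0,57)]),axis=0))/10)
```

```text
e1 x [246, 246, 246, 246, 247, 244, 232, 197, 151, 108, 101, 117, 147, 161, 169, 168, 167, 162, 152, 131, 108, 97, 97, 105, 112, 121, 131, 145]
e1 y [194, 208, 227, 236, 241, 244, 244, 246, 247, 239, 210, 173, 158, 157, 159, 156, 149, 141, 128, 110, 98, 94, 94, 95, 95, 95, 95, 95]
px/mm 1.2130294181008958
w8 x [217, 227, 237, 244, 245, 246, 246, 246, 246, 247, 239, 207, 153, 158, 163, 167, 167, 166, 162, 146, 123, 104, 97, 98, 102, 109, 116, 126]
w8 y [224, 233, 238, 240, 240, 240, 240, 241, 241, 236, 213, 181, 159, 153, 150, 144, 136, 126, 113, 96, 91, 91, 93, 94, 94, 94, 94, 94]
px/mm 1.29545504526776
w6 x [243, 247, 247, 247, 247, 247, 247, 247, 248, 251, 162, 153, 199, 209, 212, 215, 218, 221, 213, 156, 95, 70, 69, 70, 70, 69, 70, 69]
w6 y [218, 218, 218, 216, 216, 216, 219, 192, 116, 66, 74, 92, 101, 102, 102, 102, 101, 101, 97, 92, 95, 98, 99, 98, 97, 92, 72, 52]
px/mm 2.0325786863804565
```

In contact earlier (w6) the plate edge sat at the guide. Now there is a dark gap of about 1.3 mm in x, while y is still flush. The insertion nudged the pile off the x guide, so it gets mended:
- **Upper two plates:** an upright push at z=44, where the gripper body clears the grip top.
- **Lowest plate:** a push with the tool leaning back 20°, so the body clears the rod.

Run:
```python
from h import *
u=np.array([-np.sin(YAW),np.cos(YAW),0]);qv=R.from_quat(quat(YAW));qt=(R.from_rotvec(-np.radians(20)*u)*qv).as_quat()
print(bot.solve_ik(bw(-55,0,34),qt))
bot.move_gripper(8)
bot.line_to(bw(-52,0,44),250,qv.as_quat());bot.line_to(bw(-40,0,44),80)
pushx(0,-39,-29,12,44)
bot.line_to(bw(-60,0,44),200)
bot.line_to(bw(-58,0,34),200,qt);bot.line_to(bw(-40,0,34),80)
pushx(0,-39,-29,10,34)
bot.line_to(bw(-60,0,34),200);bot.line_to(bw(-65,-2,150),250,qv.as_quat());bot.pause(.1)
e,C=shot('wrist','e2');print(bot.read_state()['t'])
g=cv2.cvtColor(e,6).astype('f4');xs=np.arange(20,34,.5)
for axis in(0,1):
    pr=[]
    for k in np.arange(-10,11,2.5):
        uv=proj(C,[bw(*((x,k) if axis==0 else (k,x)),57) for x in xs]).astype('f4');pr.append(cv2.remap(g,uv[None,:,0],uv[None,:,1],1)[0])
    print('xy'[axis],np.mean(pr,0).astype(int).tolist())
a=cv2.resize(e[70:220,240:390],(560,560),interpolation=cv2.INTER_CUBIC);cv2.imwrite('pics/e2c.png',a)
```

```text
None
pushx -33 [-37.3   -0.49] 43.2 [-13.7   3.6   9.8] 53.2833Traceback (most recent call last):
  File "<stdin>", line 8, in <module>
plant.Unreachable: the arm cannot follow that straight line within its joint ranges
```

The upright push brought the upper plates to the same stop position as when flush (-37.3). The 20° tilt is out of reach, so I'll see which smaller tilt is feasible; 12° already clears the rod.

Run:
```python
from h import *
u=np.array([-np.sin(YAW),np.cos(YAW),0]);s=bot.read_state();print(s['t'],s['joint_pos'].round(2),wb(s['tcp_pos']),s['tcp_pos'][2])
for yw in (YAW,YAW+np.pi):
  for th in(5,8,10,12,14,16):
    q=(R.from_rotvec(-np.radians(th)*u)*R.from_quat(quat(yw))).as_quat()
    for x in(-55,-36):
        r=bot.solve_ik(bw(x,0,35),q);print(round(yw,1),th,x,None if r is None else np.round(r,2))
```

```text
53.5667 [ 0.37  0.23 -0.67  0.   -0.67  1.29] [-6.02924712e+01  1.30762736e-02] 44.18746010917081
0.1 5 -55 [ 0.39  0.21 -0.76  0.05 -0.52  1.22]
0.1 5 -36 [ 0.38  0.24 -0.71  0.05 -0.54  1.24]
0.1 8 -55 [ 0.41  0.19 -0.82  0.1  -0.44  1.16]
0.1 8 -36 [ 0.39  0.21 -0.78  0.1  -0.45  1.19]
0.1 10 -55 [ 0.41  0.17 -0.87  0.15 -0.37  1.11]
0.1 10 -36 [ 0.4   0.2  -0.82  0.14 -0.39  1.14]
0.1 12 -55 [ 0.42  0.15 -0.93  0.23 -0.3   1.03]
0.1 12 -36 [ 0.4   0.18 -0.88  0.21 -0.32  1.07]
0.1 14 -55 [ 0.41  0.14 -1.    0.37 -0.21  0.9 ]
0.1 14 -36 [ 0.4   0.17 -0.95  0.33 -0.23  0.95]
0.1 16 -55 None
0.1 16 -36 None
3.2 5 -55 [ 0.39  0.21 -0.76  0.05 -0.52 -1.92]
3.2 5 -36 [ 0.38  0.24 -0.71  0.05 -0.54 -1.9 ]
3.2 8 -55 [ 0.41  0.19 -0.82  0.1  -0.44 -1.98]
3.2 8 -36 [ 0.39  0.21 -0.78  0.1  -0.45 -1.96]
3.2 10 -55 [ 0.41  0.17 -0.87  0.15 -0.37 -2.03]
3.2 10 -36 [ 0.4   0.2  -0.82  0.14 -0.39 -2.01]
3.2 12 -55 [ 0.42  0.15 -0.93  0.23 -0.3  -2.11]
3.2 12 -36 [ 0.4   0.18 -0.88  0.21 -0.32 -2.08]
3.2 14 -55 [ 0.41  0.14 -1.    0.37 -0.21 -2.24]
3.2 14 -36 [ 0.4   0.17 -0.95  0.33 -0.23 -2.19]
3.2 16 -55 None
3.2 16 -36 None
```

Run:
```python
from h import *
u=np.array([-np.sin(YAW),np.cos(YAW),0]);q0=quat(YAW);qt=(R.from_rotvec(-np.radians(12)*u)*R.from_quat(q0)).as_quat()
bot.line_to(bw(-55,0,35),200,qt);bot.line_to(bw(-40,0,35),80)
pushx(0,-39,-31,10,35)
bot.line_to(bw(-55,0,35),200);bot.line_to(bw(-65,-2,150),250,q0);bot.pause(.1)
e,C=shot('wrist','e2');print(bot.read_state()['t'])
g=cv2.cvtColor(e,6).astype('f4');xs=np.arange(20,34,.5)
for axis in(0,1):
    pr=[]
    for k in np.arange(-10,11,2.5):
        uv=proj(C,[bw(*((x,k) if axis==0 else (k,x)),57) for x in xs]).astype('f4');pr.append(cv2.remap(g,uv[None,:,0],uv[None,:,1],1)[0])
    print('xy'[axis],np.mean(pr,0).astype(int).tolist())
im2=bot.camera('side')[:,:,::-1]
a=cv2.resize(e[70:220,240:390],(480,480),interpolation=cv2.INTER_CUBIC)
b=cv2.resize(im2[160:250,248:318],(320,411),interpolation=cv2.INTER_CUBIC)
o=np.zeros((480,800,3),'uint8');o[:,:480]=a;o[:411,480:]=b
cv2.imwrite('pics/e2c.png',o)
```

```text
pushx -32 [-35.61  -1.  ] 33.8 [-12.5   5.2   9.6] 56.1667
57.4
x [225, 236, 242, 245, 246, 246, 246, 247, 245, 238, 205, 168, 161, 162, 168, 168, 168, 166, 148, 128, 108, 102, 104, 114, 122, 131, 141, 152]
y [215, 227, 235, 235, 235, 234, 234, 234, 226, 195, 155, 136, 136, 143, 143, 140, 135, 128, 118, 103, 93, 93, 94, 95, 96, 96, 96, 96]
```

The dark gap at the x guide is gone: plate edge 25.2, guide outer edge 29.6. The y edge is within about 0.3 mm. I'll check numerically that the rod still stands upright, then hand in.

Run:
```python
from h import *
r=[]
for f in('e1','e2'):
    g=cv2.cvtColor(cv2.imread(f'pics/{f}.png'),6)[115:165,295:340]
    n,l,s,c=cv2.connectedComponentsWithStats(cv2.inRange(g,0,80));k=1+s[1:,4].argmax();r.append(c[k]);print(f,s[k],c[k].round(1))
if np.linalg.norm(r[0]-r[1])<4:bot.close_job();print('closed',bot.read_state()['t'])
```

```text
e1 [  8  11  27  30 501] [19.9 25.9]
e2 [  8   7  27  30 492] [19.8 21.9]
the job is handed in; nothing more can be done
the job is handed in; nothing more can be done
```

All three plates are home against both guides, the rod is through them into the base with its collar down on the top plate, and the job is handed in. The robot clock was about 57.5 s.

**What I did:** I pushed the plates +x with the finger sides and freed the top plate, which had jammed askew. A squeeze then pressed them against the y guide. I took the rod from the rack and lowered it until the collar met the plate. That pulled the pile about 1.3 mm off the x guide, so I re-pushed the upper two plates with the tool upright. The lowest plate got a separate push with the tool tilted 12° to clear the rod.

**What the last checks showed:**
- **Plates in y:** the squeeze width read 54.6 mm. The reading runs about 0.7–1 mm low, so that matches the 55.3 mm of a flush pile. The last image shows the top plate within about 0.3 mm of the y guide.
- **Plates in x:** the dark gap at the guide is gone in the last image. The upper plates stopped where they had when flush. The lowest plate is judged only by where its push stopped, because I could not see it.
- **Rod:** the collar made contact at a tool height of 68.4 mm, against 69 mm expected. In the last image the grip has the same size and shape as before.

**What failed or disagreed:**
- The grip moved 4 px (about 2–3 mm) with the final pushes, right at the limit I had set. I did not measure the rod's tilt, but I read the shift as the rod following the plates within its clearance.
- A 20° tilted push was out of reach.
- My last combined picture could not be viewed, as the 12-picture limit was used up. The final judgement rests on the numbers.
- The base position from the different cameras and contacts differed by up to 3 mm.

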